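# Turn the sample panel over against the viewing stand

## Task

The sample panel has been left lying on its finished face, rubber feet up, in front of the lamp stand. Push it against the stand's backrest so that it climbs and stands up leaning there, then tip its upper edge over towards you, so that it ends lying flat on its four feet, finished face up, in front of the stand. Leave the tin, bottle, marker and star knob as they are.

Things in the scene. Friction and masses are not known exactly. Their poses are not given: they have to be found in the camera images.
- stand: fixed steel stand. Origin on the table at the middle of the toe (front lower edge) of its backrest; x points into the stand, away from the robot, y left along it, z up. Backrest: slippery sheet 150 wide, 3 thick; front face rises from x 0, z 0 at 45 deg to (20, 20), at 61 deg to (34, 45), at 79 deg to the top edge (42, 85)
- rest_top (a point): middle of the backrest's top edge (front side), 85 above the table; axes as the stand's. The edge has a roll 5 thick behind it. Behind, two thin rods at y +-66, 7 below the edge, run back 46 to two upright posts; between the rods the space behind the edge is free
- lamp (a point): middle of the front lower edge of the lamp bar that hangs over the backrest, 339 above the table, straight above the toe; axes as the stand's. The bar reaches 70 back, +-100 sideways and 25 up; a gripper must come in under it leaning, wrist towards the robot
- panel: loose flat panel, 120 (its x) x 110 (y) x 16 thick, 0.14-0.28 kg; four rubber feet (diameter 16, 4 high) on one face at x +-38, y +-32. Origin: centre of the finished face (no feet); z points to the feet side: up at the start, when it lies on the finished face; must point down at the end. At the start its +x edge faces the backrest, 10-40 from the toe, within 0.15 rad of square
- wax_tin: closed round flat tin with a screw lid, 80 diameter x 34 high, standing to the right of the panel; origin at the centre of its underside; leave alone
- touchup_bottle: slim paint bottle with a long cap, 26 diameter x 74 high, standing to the right of the stand; origin at the centre of its underside; leave alone
- marker: felt marker lying to the left of the panel, 16 x 128 (its y) x 16; origin at the centre of its underside; leave alone
- star_key: small plastic star knob, 36 x 36 x 20 high, lying to the right of the panel; origin at the centre of its underside; leave alone

How it is judged:
By the outcome, as a careful person would: the job done as asked, in the order asked, and still so for the second after the job is handed in, with the robot touching nothing.
It also fails if it takes over 45 s, if anything falls off the work surface, if the arm or the gripper's body presses on something with over 40 N, if the wrist force passes 120 N, or if a joint passes its speed limit or range.

## Robot

A 6-joint arm with a two-finger parallel gripper is mounted at the origin on a cart in front of the work surface, level with it; the furniture and walls round the work are solid. World frame = base frame: x ahead of the robot, y to its left, z up, the work surface at z = 0. Lengths are in mm, angles in rad, forces in N, time in s.
With the tool pointing down it reaches from about 350 to 975 mm from the base axis. Payload 7.1 kg.
Tool frame: the origin (TCP) lies at the very end of the fingers, on their centre line; the grasp point (between the pads) lies 19 mm behind it; z points along the fingers, x is the direction in which the jaws open and shut, and the axes are right-handed (so a half turn about z gives the same grasp; the last joint's range is limited). The gripper opens to 88 mm and grips with 3 to 60 N. Pads are 20 mm wide; open, the fingers measure 115 mm over their backs; the gripper's body (75 mm by 178 mm) begins 61 mm behind the grasp point.
Start: joints at [-1.366, 0.423, 1.63, -0, 1.089, -0.019], TCP at [138.73, -609.392, 222.675] pointing down, gripper open.
Joint ranges: [-3, 3], [-0.9, 2.11], [0.09, 2.58], [-1.31, 4.45], [0.11, 2.69], [-2.54, 2.54]. Speed limits (rad/s): [2.39, 2.39, 3.01, 3.14, 3.14, 3.14].

## Interface

Orientations are given as a rotation vector (axis times angle).
In Python, from workcell import * gives the robot as it stands.
- The arm moves only by the tool arm_command, never from a script. Its argument "increments" is a list of rows, each a list of 2 entries, a list of its own where there are three numbers: the shift along the tool's x, y, z in cm, then the turn about the tool's z in degrees. In form: [[[dx, dy, dz], turn], ...]. A call has 1 to 20 rows; each row shifts and turns the pose as measured when the row begins, along the tool's axes as they then stand; what a row does not reach is not made up. A row lasts 1/10 s, in which the tool goes at most 50 mm and 8.59 degrees, less where a joint would pass 70% of its speed; a pose out of reach is approached as far as the arm can. A call is refused whole if a number of a shift passes 5 or a number of a turn 8.59, either way. A call with a gripper value outside its range is refused whole. "gripper" is the opening, from 0 (shut) to 1 (fully open), set as the call begins (left out, the last holds). The fingers move at their own pace and stop on an object; the grip force is fixed at half the most. Time passes only in rows, so rows that do not move let the fingers close. It gives the time, the measured TCP pose, the force and the opening at its end, in the units of the state.
- get_obs(): the state, without advancing time (a new reading comes with each control period).
- get_image(name): name is "side" or "top"; returns the picture (420x560x3 uint8, red, green, blue); there is no depth.
- camera_params(name): a dict with "K" (3x3 intrinsics, pixels), "rvec" (rotation vector, rad) and "tvec" (3), from world to camera coordinates, as OpenCV has them. Camera axes: x right, y down, z forward; pixel columns grow to the right and rows downward; lengths in mm; the calibration is good to about 2 mm. A picture is of the moment at which its call begins. camera_params takes no time and is no camera call.
- close_job(): hands the job in, once; it reports no verdict.
The state is a dict: "t": time; "qpos": joint angles; "qvel": joint speeds; "joint_torque": joint torques, N m; "ee_pos": TCP position; "orientation": TCP orientation; "ft_force": force on the tool from outside, world axes, zero at the start; "moment": the same for the moment, N m; "width": finger opening in mm.
Only numpy, scipy, OpenCV 4.12 (cv2) and the standard library are available. Lean on these libraries where they do the work, as an engineer would, in place of code of your own. Each camera call takes 0.05 s, during which the arm holds its last target.

## Working session

There is one attempt and no reset: what is moved stays moved. The work goes in short steps, Python scripts to look and compute and a tool call to move; the robot and the scene stay as the last step left them, time stands still between calls to the robot, and variables do not carry over. Pictures are saved under pics/ and viewed, and the job is handed in when it is done.

Besides the shell and the picture viewer there is one more tool, called after "Call:" as name(argument=value, ...) on one line, values as JSON. arm_command: Moves the arm, as the interface text tells. Its arguments: {"type":"object","properties":{"increments":{"type":"array","items":{"type":"array"}},"gripper":{"type":"number"}},"required":["increments"]}

```bash
mkdir -p pics; ls
python3 - <<'E'
from workcell import *
import cv2
print(get_obs())
for n in("side","top"):
    im=get_image(n); cv2.imwrite(f"pics/{n}0.png",im[:,:,::-1]); print(n,camera_params(n))
E
```

```text
pics
{'t': 0.0, 'qpos': array([-1.36600354e+00,  4.23839588e-01,  1.63066879e+00, -6.46496698e-06,
        1.08859547e+00, -1.89891409e-02]), 'qvel': array([ 5.32726172e-04,  7.25464653e-04, -1.40831466e-04, -6.03865917e-05,
        1.28907921e-03,  2.77108848e-04]), 'joint_torque': array([-3.09188828e-03, -5.44631052e+01, -2.73668557e+01,  6.40878431e-02,
        2.27732747e-02, -9.49729861e-05]), 'ee_pos': array([ 138.61831241, -608.87487399,  221.91080967]), 'orientation': array([-2.45484292e+00,  1.95890623e+00,  1.83217276e-03]), 'ft_force': array([ 0.35509468, -0.59817051, -0.09069787]), 'moment': array([-0.00103024,  0.02349082, -0.03345669]), 'width': 87.99878935994226}
side {'K': array([[422.6702494 ,   0.        , 282.70094284],
       [  0.        , 422.6702494 , 216.28028344],
       [  0.        ,   0.        ,   1.        ]]), 'rvec': array([ 2.04241582e+00, -3.88432298e-02, -2.02246844e-03]), 'tvec': array([-534.90326962,  163.17616291, 1176.35536983])}
top {'K': array([[395.37798518,   0.        , 281.24720341],
       [  0.        , 395.37798518, 212.21149799],
       [  0.        ,   0.        ,   1.        ]]), 'rvec': array([ 2.2077325 , -2.14606026,  0.07809077]), 'tvec': array([ -88.40112287,  567.31763896, 1050.13858695])}
```

View pics/side0.png

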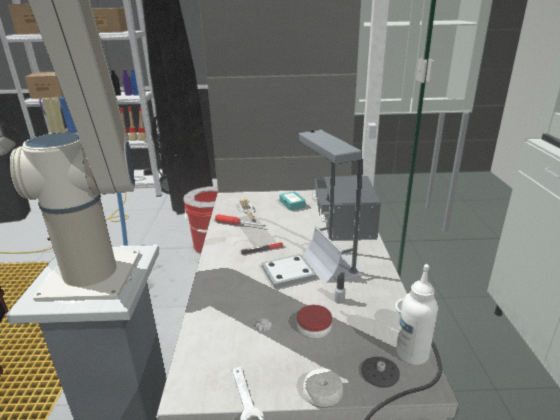

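View pics/top0.png

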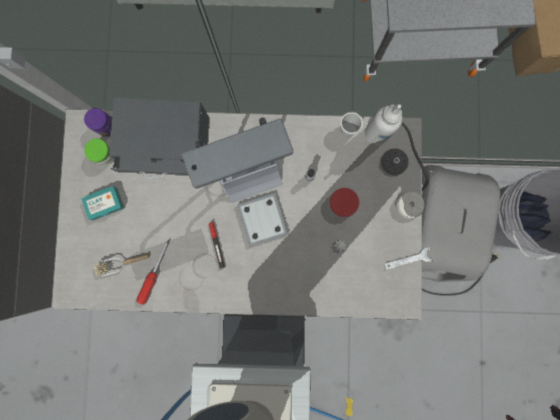

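The side view shows the panel at about (290,268), and the stand behind it. In the top view the panel is at about (263,218), the lamp bar hides much of the backrest, and the tin is at (344,202). I'll enlarge these.

Run:
```python
import cv2
a=cv2.imread("pics/top0.png")[140:270,170:370]; cv2.imwrite("pics/top0c.png",cv2.resize(a,None,fx=4,fy=4,interpolation=cv2.INTER_CUBIC))
a=cv2.imread("pics/side0.png")[210:340,220:380]; cv2.imwrite("pics/side0c.png",cv2.resize(a,None,fx=4.5,fy=4.5,interpolation=cv2.INTER_CUBIC))
```

```text
(no output)
```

View pics/top0c.png

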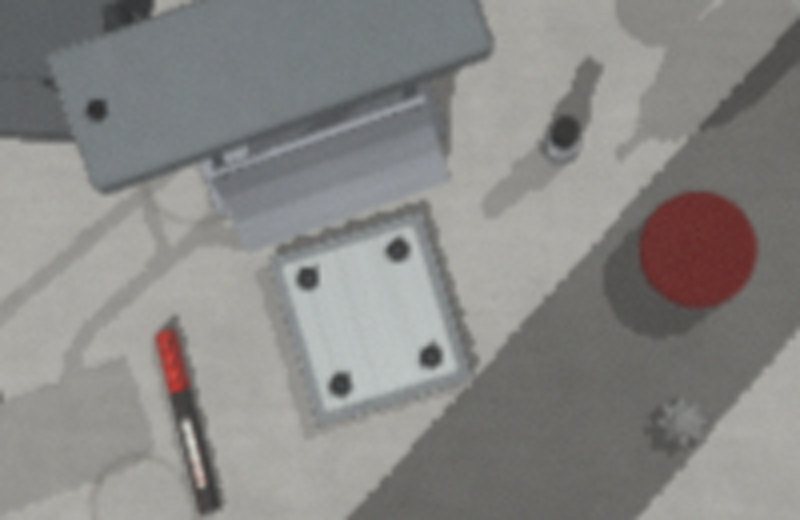

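View pics/side0c.png

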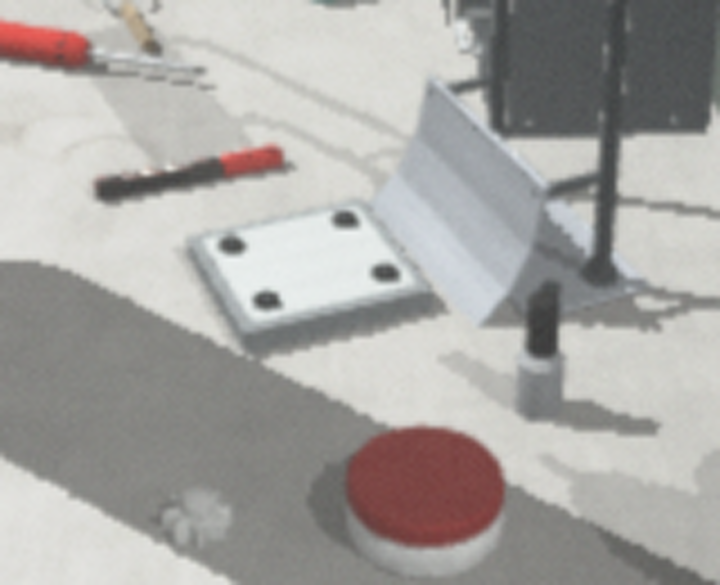

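Top crop: the feet are at crop (307,278), (398,250), (430,356) and (340,384), and the toe ends at about (247,250) and (449,180). Side crop: the feet are at (232,245), (345,218), (385,272) and (267,300), the top edge ends at (432,80) and (545,190), and the toe's right end is at (480,325).

```bash
cat > h.py <<'E'
import numpy as np,cv2
from workcell import *
from scipy.spatial.transform import Rotation as R
CP={n:camera_params(n) for n in("top","side")}
def px2w(n,uv,z):
    c=CP[n];Rm=cv2.Rodrigues(c["rvec"])[0];o=-Rm.T@c["tvec"]
    uv=np.atleast_2d(uv).astype(float)
    d=np.c_[uv,np.ones(len(uv))]@np.linalg.inv(c["K"]).T@Rm
    return o+d*((z-o[2])/d[:,2])[:,None]
def proj(n,P):
    c=CP[n];return cv2.projectPoints(np.atleast_2d(P).astype(float),c["rvec"],c["tvec"],c["K"],None)[0][:,0]
def tc(p):return np.array(p)/4+[170,140]-.375
def sc(p):return np.array(p)/4.5+[220,210]-.39
E
python3 - <<'E'
from h import *
np.set_printoptions(precision=1,suppress=True)
ft=px2w("top",tc([(307,278),(398,250),(430,356),(340,384)]),20)
fs=px2w("side",sc([(345,218),(385,272),(267,300),(232,245)]),20)
print(ft,fs,ft.mean(0),fs.mean(0))
for f in(ft,fs):
    a=(f[0]+f[1]-f[2]-f[3]);b=f[0]+f[3]-f[1]-f[2]
    print(np.linalg.norm(a)/2,np.linalg.norm(b)/2,np.arctan2(a[1],a[0]),np.arctan2(-b[0],b[1]))
t=px2w("top",tc([(247,250),(449,180)]),0);print("toe",t,t.mean(0),np.linalg.norm(t[0]-t[1]),np.arctan2(*( (t[1]-t[0])[:2]*[1,-1])))
print("toeR side",px2w("side",sc((480,325)),0))
e=px2w("side",sc([(432,80),(545,190)]),85);print("edge",e,e.mean(0),np.linalg.norm(e[0]-e[1]),np.arctan2(*((e[1]-e[0])[:2]*[1,-1])))
print("edgeR top",px2w("top",tc((424,98)),85))
# lamp bar front lower: use top corners
l=px2w("top",tc([(105,190),(492,48)]),339);print("lamp",l,l.mean(0))
print("tin",px2w("top",tc((698,250)),34),"bottle",px2w("top",tc((567,131)),74),"mk",px2w("top",tc([(165,332),(210,510)]),8),"star",px2w("top",tc((676,425)),10))
E
```

```text
[[575.5  22.8  20. ]
 [596.4 -38.5  20. ]
 [524.9 -62.4  20. ]
 [504.2  -2.1  20. ]] [[574.7  23.5  20. ]
 [595.3 -37.5  20. ]
 [523.9 -62.7  20. ]
 [503.5  -3.3  20. ]] [550.3 -20.   20. ] [549.3 -20.   20. ]
75.48698266095437 64.26444661953956 0.329213488420133 0.3290213233009485
75.8880654580625 63.651797936799966 0.34932163826970136 0.3290524328401351
toe [[595.6  67.1   0. ]
 [648.4 -71.6   0. ]] [622.   -2.2   0. ] 148.5200056530977 0.36398563092231834
toeR side [[649.7 -66.5   0. ]]
edge [[634.   82.2  85. ]
 [686.4 -54.2  85. ]] [660.2  14.   85. ] 146.09289401904377 0.36638158652786845
edgeR top [[688.5 -54.8  85. ]]
lamp [[588.1  90.2 339. ]
 [662.4 -93.7 339. ]] [625.3  -1.8 339. ]
tin [[ 600.6 -240.4   34. ]] bottle [[ 671.6 -148.1   74. ]] mk [[536.6 120.2   8. ]
 [416.4  84.4   8. ]] star [[ 483.1 -231.    10. ]]
```

Call:
arm_command(increments=[[[0,0,-5],0],[[0,0,-5],0],[[0,0,-5],0],[[-2.6,-3.9,0],0],[[-2.6,-3.9,0],0],[[-2.6,-3.9,0],0],[[-2.6,-3.9,0],0],[[-2.6,-3.9,0],0],[[-2.6,-3.9,0],0]])

```text
t: 1.0
ee_pos: [334.4, -401.1, 375.3]
orientation: [-2.442, 1.969, 0.009]
ft_force: [0.6, -0.5, -0.5]
width: 87.8
```

```bash
python3 -c "
from h import *
o=get_obs();print(o['t'],o['qpos'],o['ee_pos'],o['orientation'],R.from_rotvec(o['orientation']).as_matrix().round(3))
for n in('top','side'):print(n,-cv2.Rodrigues(CP[n]['rvec'])[0].T@CP[n]['tvec'])"
```

```text
1.0 [-0.90077455  0.12406501  1.67726273  0.00387004  1.34669561  0.45535393] [ 334.44077927 -401.07538408  375.28957602] [-2.44179877  1.96853914  0.00852981] [[ 0.212 -0.977 -0.001]
 [-0.977 -0.212  0.007]
 [-0.007 -0.001 -1.   ]]
top [ 484.57316815  -81.8378513  1091.30496407]
side [ 521.04900613 -987.79860094  670.31468828]
```

Call:
arm_command(increments=[[[-3.4,-1.9,-2.6],-0.5],[[-3.4,-1.9,-2.6],-0.5],[[-3.4,-1.9,-2.6],-0.5],[[-3.4,-1.9,-2.6],-0.5],[[-3.4,-1.9,-2.6],-0.5],[[-3.4,-1.9,-2.6],-0.5],[[-3.4,-1.9,-2.6],-0.5],[[-3.4,-1.9,-2.6],-0.5],[[-3.4,-1.9,-2.6],-0.5],[[-3.4,-1.9,-2.6],-0.5],[[-3.4,-1.9,-2.6],-0.5],[[-3.4,-1.9,-2.6],-0.5],[[-3.4,-1.9,-2.6],-0.5],[[-3.4,-1.9,-2.6],-0.5],[[-3.4,-1.9,-2.6],-0.5],[[-3.4,-1.9,-2.6],-0.5]])

```text
t: 2.6
ee_pos: [475.8, 228.0, 807.6]
orientation: [-2.578, 1.783, 0.028]
ft_force: [0.8, -0.4, 0.2]
width: 87.5
```

```bash
cat > st.py <<'E'
from h import *
np.set_printoptions(precision=3,suppress=True)
def st():
    o=get_obs();M=R.from_rotvec(o['orientation']).as_matrix()
    print('t',o['t'],'q',o['qpos'],'p',o['ee_pos'].round(1),'r',np.hypot(*o['ee_pos'][:2]).round(1),'az',np.arctan2(o['ee_pos'][1],o['ee_pos'][0]).round(3))
    print(M,'lean deg',np.degrees(np.arccos(-M[2,2])).round(2),'lean az',np.arctan2(M[1,2],M[0,2]).round(3),'F',o['ft_force'].round(1))
    return o,M
if __name__=="__main__":st()
E
python3 st.py
```

```text
t 2.6 q [0.413 0.191 0.682 0.025 2.272 1.639] p [475.8 228.  807.6] r 527.6 az 0.447
[[ 0.353 -0.936 -0.011]
 [-0.935 -0.353  0.016]
 [-0.019  0.005 -1.   ]] lean deg 1.11 lean az 2.177 F [ 0.8 -0.4  0.2]
```

```bash
python3 - <<'E'
import numpy as np
from scipy.optimize import lstsq if False else least_squares
E
python3 - <<'E'
from st import *
o,M=st()
D=[([-1.366,.42384,1.63067],[138.618,-608.875,221.91]),([-.90077,.12407,1.67726],[334.44,-401.075,375.29]),(o['qpos'][:3],o['ee_pos'])]
A=[];b=[]
for q,p in D:
    c,s=np.cos(q[0]),np.sin(q[0]);r=c*p[0]+s*p[1];print('r,lat',r,-s*p[0]+c*p[1],p[2])
    a2,a3=q[1],q[1]+q[2]
    A+=[[np.sin(a2),np.cos(a2),np.sin(a3),np.cos(a3),1,0],[np.cos(a2),-np.sin(a2),np.cos(a3),-np.sin(a3),0,1]];b+=[r,p[2]]
A=np.array(A);x=np.linalg.lstsq(A,b,rcond=None);print(x[0],x[3])
A2=A[:,[0,2,4,5]];x=np.linalg.lstsq(A2,b,rcond=None);print(x[0],A2@x[0]-b)
E
```

```text
t 2.6 q [0.413 0.191 0.682 0.025 2.272 1.639] p [475.8 228.  807.6] r 527.6 az 0.447
[[ 0.353 -0.936 -0.011]
 [-0.935 -0.353  0.016]
 [-0.019  0.005 -1.   ]] lean deg 1.11 lean az 2.177 F [ 0.8 -0.4  0.2]
r,lat 624.3414196388491 11.895682928973542 221.91
r,lat 522.0541723044628 13.065619177913362 375.29
r,lat 527.315577994863 17.78674531707648 807.5886513056995
[568.463  -1.23  484.802  78.024  -1.221  -2.221] [2.921 2.921 0.668 0.668 0.145 0.145]
[430.516 489.565  25.423  62.564] [ 11.536   5.394  33.259   2.616 -44.796  -8.011]  File "<stdin>", line 2
    from scipy.optimize import lstsq if False else least_squares
                                     ^^
SyntaxError: invalid syntax
```

Call:
arm_command(increments=[[[1.2,0,-4],0],[[1.2,0,-4],0],[[0,0,-5],0],[[0,0,-5],0],[[0,0,-5],0],[[0,0,-5],0],[[0,0,-5],0]])

```text
t: 3.3
ee_pos: [415.0, 176.4, 954.8]
orientation: [-2.546, 1.745, -0.013]
ft_force: [-0.3, -0.2, -0.0]
width: 87.8
```

```bash
python3 st.py
```

```text
t 3.3 q [0.359 0.315 0.086 0.056 2.69  1.611] p [415.  176.4 954.8] r 451.0 az 0.402
[[ 0.361 -0.932  0.038]
 [-0.932 -0.36   0.041]
 [-0.024 -0.05  -0.998]] lean deg 3.2 lean az 0.815 F [-0.3 -0.2 -0. ]
```

Call:
arm_command(increments=[[[0.3,-3.6,3.1],0],[[0.3,-3.6,3.1],0],[[0.3,-3.6,3.1],0],[[0.3,-3.6,3.1],0],[[0.3,-3.6,3.1],0],[[0.3,-3.6,3.1],0],[[0.3,-3.6,3.1],0],[[0,-3.5,-3.5],0],[[0,-3.5,-3.5],0],[[0,-3.5,-3.5],0],[[0,-3.5,-3.5],0]])

```text
t: 4.4
ee_pos: [675.9, 256.5, 818.4]
orientation: [-2.443, 1.677, -0.134]
ft_force: [-0.6, -0.1, 0.6]
width: 88.1
```

```bash
python3 st.py
```

```text
t 4.4 q [0.333 0.572 0.086 0.041 2.288 1.566] p [675.9 256.5 818.4] r 722.9 az 0.363
[[ 0.362 -0.916  0.172]
 [-0.932 -0.35   0.093]
 [-0.024 -0.194 -0.981]] lean deg 11.29 lean az 0.493 F [-0.6 -0.1  0.6]
```

Call:
arm_command(increments=[[[0,-3.5,-3.5],0],[[0,-3.5,-3.5],0],[[0,-3.5,-3.5],0],[[0,-3.5,-3.5],0],[[0,-3.5,-3.5],0]])

```text
t: 4.9
ee_pos: [666.8, 250.8, 878.0]
orientation: [-2.322, 1.596, -0.262]
ft_force: [-0.0, 0.2, -0.4]
width: 87.8
```

```bash
python3 st.py
```

```text
t 4.9 q [0.326 0.5   0.087 0.048 2.194 1.565] p [666.8 250.8 878. ] r 712.4 az 0.36
[[ 0.363 -0.875  0.322]
 [-0.932 -0.331  0.15 ]
 [-0.025 -0.354 -0.935]] lean deg 20.78 lean az 0.436 F [-0.   0.2 -0.4]
```

Call:
arm_command(increments=[[[0,-3.5,-3.5],0],[[0,-3.5,-3.5],0],[[0,-3.5,-3.5],0],[[0,-3.5,-3.5],0],[[0,-3.5,-3.5],0],[[0,-3.5,-3.5],0],[[0,-3.5,-3.5],0]])

```text
t: 5.6
ee_pos: [632.5, 233.4, 969.2]
orientation: [-2.158, 1.487, -0.412]
ft_force: [-0.8, -0.3, -0.3]
width: 88.0
```

```bash
python3 st.py
```

```text
t 5.6 q [0.311 0.39  0.087 0.063 2.088 1.565] p [632.5 233.4 969.2] r 674.2 az 0.353
[[ 0.363 -0.786  0.501]
 [-0.931 -0.291  0.218]
 [-0.026 -0.546 -0.838]] lean deg 33.12 lean az 0.411 F [-0.8 -0.3 -0.3]
```

Call:
arm_command(increments=[[[0,-3.5,-3.5],0],[[0,-3.5,-3.5],0]])

```text
t: 5.8
ee_pos: [615.9, 225.8, 998.2]
orientation: [-2.11, 1.455, -0.452]
ft_force: [-0.6, -0.6, 0.1]
width: 87.8
```

Run:
```python
from st import *
o,M=st()
S=np.array([621.8,-1.5,0]);u=np.array([np.cos(.365),np.sin(.365),0]);v=np.array([-u[1],u[0],0])
q=o['qpos'];p=o['ee_pos']
# wrist from model
a2,a3=q[1],q[1]+q[2]
r=568.5*np.sin(a2)-1.2*np.cos(a2)+484.8*np.sin(a3)+78*np.cos(a3)-1.2
zz=568.5*np.cos(a2)+1.2*np.sin(a2)+484.8*np.cos(a3)-78*np.sin(a3)-2.2 # = wrist z - T
rp=np.cos(q[0])*p[0]+np.sin(q[0])*p[1]
print('T est from r',(rp-r)/np.hypot(M[0,2],M[1,2]),' from z: T(1-c)=',(p[2]-zz)/(1+M[2,2]))
for n,P in (('tgt1',S-200*u+8*v+[0,0,60]),):
    print(n,P,M.T@(P-p)/10)
print('tool x in stand',M[:,0]@u,M[:,0]@v)
```

```text
t 5.8 q [0.304 0.353 0.087 0.069 2.063 1.565] p [615.9 225.8 998.2] r 655.9 az 0.351
[[ 0.363 -0.753  0.549]
 [-0.931 -0.277  0.236]
 [-0.026 -0.597 -0.802]] lean deg 36.68 lean az 0.407 F [-0.6 -0.6  0.1]
T est from r 308.1139185309016  from z: T(1-c)= 308.52001696786533
tgt1 [432.12  -65.417  60.   ] [22.869 77.903 58.28 ]
tool x in stand 0.006900179621406483 -0.9996421672469888
```

```bash
cat > ik.py <<'E'
from h import *
from scipy.optimize import least_squares
S=np.array([621.8,-1.5,0]);u=np.array([np.cos(.365),np.sin(.365),0]);v=np.array([-u[1],u[0],0])
def W(sx,sy,z):return S+sx*u+sy*v+np.array([0,0,z])
def planar(wr,wz):
    # wrist r,z(rel. shoulder 306) -> q2,q23
    L1,L2,ph=568.5,491.,.16
    d=np.hypot(wr,wz);c=(L1**2+L2**2-d*d)/(2*L1*L2)
    if abs(c)>1:return None
    q3=np.pi-np.arccos(c)-ph
    b=np.arccos((L1**2+d*d-L2**2)/(2*L1*d));q2=np.arctan2(wr,wz)-b
    return q2,q3
def check(P,lean,az=.407):
    d=np.array([np.sin(lean)*np.cos(az),np.sin(lean)*np.sin(az),-np.cos(lean)])
    w=P-308*d;r=np.sqrt(w[0]**2+w[1]**2-13**2);q1=np.arctan2(w[1],w[0])-np.arcsin(13/np.hypot(w[0],w[1]))
    k=planar(r,w[2]-306)
    if k is None:return None
    q2,q3=k;f=q2+q3;fd=np.array([np.sin(f)*np.cos(q1),np.sin(f)*np.sin(q1),np.cos(f)])
    return np.array([q1,q2,q3,np.arccos(fd@d)]), np.cross(fd,d)@np.array([np.sin(q1),-np.cos(q1),0])
E
python3 - <<'E'
from ik import *
np.set_printoptions(precision=2,suppress=True)
for L in (36.7,30,25):
  for P in [(-200,0,60),(-145,8,4),(-100,8,4),(-60,0,4),(-20,0,4),(62,0,95),(20,0,130),(-40,0,130),(-100,0,80),(-140,0,5),(-180,0,5)]:
    r=check(W(*P),np.radians(L)); print(L,P,r)
E
```

```text
36.7 (-200, 0, 60) (array([-0.54,  0.53,  2.42,  0.55]), np.float64(0.18449385745533534))
36.7 (-145, 8, 4) (array([-0.4 ,  0.7 ,  2.34,  0.58]), np.float64(0.3326647385774382))
36.7 (-100, 8, 4) (array([-0.32,  0.7 ,  2.27,  0.52]), np.float64(0.30471452033656493))
36.7 (-60, 0, 4) (array([-0.27,  0.7 ,  2.2 ,  0.47]), np.float64(0.259156627615518))
36.7 (-20, 0, 4) (array([-0.22,  0.71,  2.13,  0.43]), np.float64(0.2231803948202075))
36.7 (62, 0, 95) (array([-0.13,  0.56,  1.98,  0.31]), np.float64(-0.027855253075438388))
36.7 (20, 0, 130) (array([-0.17,  0.46,  2.05,  0.34]), np.float64(-0.06724125750902628))
36.7 (-40, 0, 130) (array([-0.24,  0.41,  2.16,  0.37]), np.float64(-0.03346703300173769))
36.7 (-100, 0, 80) (array([-0.33,  0.49,  2.27,  0.43]), np.float64(0.11542010698874983))
36.7 (-140, 0, 5) (array([-0.41,  0.7 ,  2.33,  0.56]), np.float64(0.3110349666042603))
36.7 (-180, 0, 5) (array([-0.49,  0.7 ,  2.38,  0.61]), np.float64(0.3245966136617851))
30 (-200, 0, 60) (array([-0.47,  0.47,  2.38,  0.4 ]), np.float64(0.05537514502408159))
30 (-145, 8, 4) (array([-0.34,  0.6
[... 1099 characters left out ...]

25 (-60, 0, 4) (array([-0.19,  0.64,  2.11,  0.24]), np.float64(-0.02174737593626818))
25 (-20, 0, 4) (array([-0.15,  0.66,  2.04,  0.24]), np.float64(-0.06572852247937346))
25 (62, 0, 95) (array([-0.08,  0.55,  1.87,  0.38]), np.float64(-0.31886418680385425))
25 (20, 0, 130) (array([-0.11,  0.45,  1.94,  0.42]), np.float64(-0.3501026691850669))
25 (-40, 0, 130) (array([-0.17,  0.39,  2.05,  0.4 ]), np.float64(-0.31078060352883763))
25 (-100, 0, 80) (array([-0.24,  0.45,  2.18,  0.31]), np.float64(-0.15818200576394625))
25 (-140, 0, 5) (array([-0.3 ,  0.61,  2.25,  0.29]), np.float64(0.05669983374248305))
25 (-180, 0, 5) (array([-0.37,  0.6 ,  2.31,  0.32]), np.float64(0.09139501364422223))
```

```bash
cat >> st.py <<'E'
from ik import W,S,u,v
def stand(p):
    d=np.asarray(p)-S;return np.array([d@u,d@v,d[2]])
def to(*tg,verbose=True):
    o=get_obs();M=R.from_rotvec(o['orientation']).as_matrix();d=M.T@(W(*tg)-o['ee_pos'])/10
    print('now',stand(o['ee_pos']).round(1),'->',tg,'tool cm',d.round(2),'rows',np.linalg.norm(d)/5)
E
python3 -c "
from st import *
to(-185,9,120)"
```

```text
now [ 75.6 214.4 998.2] -> (-185, 9, 120) tool cm [22.62 73.12 54.37] rows 18.776519547713967
```

Call:
arm_command(increments=[[[1.1,3.6,2.7],0],[[1.1,3.6,2.7],0],[[1.1,3.6,2.7],0],[[1.1,3.6,2.7],0],[[1.1,3.6,2.7],0],[[1.1,3.6,2.7],0],[[1.1,3.6,2.7],0],[[1.1,3.6,2.7],0],[[1.1,3.6,2.7],0],[[1.1,3.6,2.7],0]], gripper=0.6)

```text
t: 6.8
ee_pos: [540.2, 96.1, 601.7]
orientation: [-2.081, 1.431, -0.482]
ft_force: [1.1, -0.3, -0.3]
width: 52.6
```

```bash
python3 -c "
from st import *
st();to(-185,9,120)"
```

```text
t 6.8 q [ 0.024 -0.232  1.681  0.267  1.062  1.174] p [540.2  96.1 601.7] r 548.7 az 0.176
[[ 0.365 -0.729  0.58 ]
 [-0.931 -0.271  0.244]
 [-0.021 -0.629 -0.777]] lean deg 39.0 lean az 0.399 F [ 1.1 -0.3 -0.3]
now [-41.4 120.3 601.7] -> (-185, 9, 120) tool cm [12.   41.39 28.16] rows 10.296609436134755
```

Call:
arm_command(increments=[[[1.2,4.0,2.7],0],[[1.2,4.0,2.7],0],[[1.2,4.0,2.7],0],[[1.2,4.0,2.7],0],[[1.2,4.0,2.7],0],[[1.2,4.0,2.7],0]])

```text
t: 7.4
ee_pos: [483.0, 0.6, 323.5]
orientation: [-2.073, 1.428, -0.504]
ft_force: [2.0, 0.3, -0.1]
width: 52.9
```

```bash
python3 -c "
from st import *
st();to(-185,9,120)"
```

```text
t 7.4 q [-0.278 -0.131  2.225  0.758  0.607  0.389] p [483.    0.6 323.5] r 483.0 az 0.001
[[ 0.36  -0.72   0.594]
 [-0.933 -0.27   0.238]
 [-0.011 -0.639 -0.769]] lean deg 39.75 lean az 0.381 F [ 2.   0.3 -0.1]
now [-128.9   51.5  323.5] -> (-185, 9, 120) tool cm [ 4.45 17.31 12.01] rows 4.306226367189915
```

Call:
arm_command(increments=[[[1.0,3.0,2.1],0],[[0.9,3.0,2.0],0],[[0.7,3.0,2.0],0],[[0.6,3.0,2.0],0],[[0.6,2.5,1.9],0]])

```text
t: 7.9
ee_pos: [452.7, -50.2, 164.8]
orientation: [-2.071, 1.43, -0.514]
ft_force: [0.6, 0.0, 0.1]
width: 52.4
```

```bash
python3 -c "
from st import *
o,M=st();to(-170,9,30)
im=get_image('side');cv2.imwrite('pics/side1.png',cv2.resize(im[130:340,200:400,::-1],None,fx=3.5,fy=2.8*1.25,interpolation=cv2.INTER_CUBIC)[:600])
"
```

```text
t 7.9 q [-0.468  0.218  2.408  1.561  0.497 -0.687] p [452.7 -50.2 164.8] r 455.4 az -0.11
[[ 0.356 -0.718  0.599]
 [-0.934 -0.27   0.232]
 [-0.004 -0.642 -0.767]] lean deg 39.93 lean az 0.369 F [0.6 0.  0.1]
now [-175.4   14.9  164.8] -> (-170, 9, 30) tool cm [ 0.65  8.24 10.68] rows 2.700372242763149
```

View pics/side1.png

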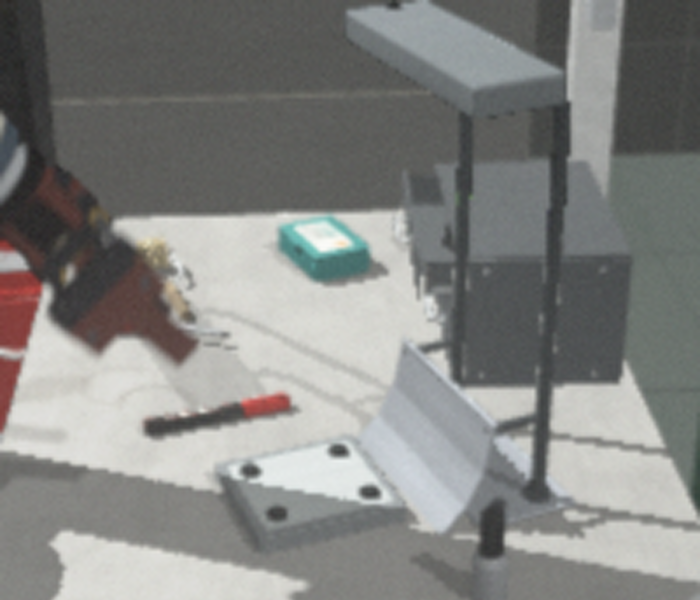

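Call:
arm_command(increments=[[[0.2,2.7,3.5],0],[[0.2,2.7,3.5],0],[[0.1,2.5,3.2],0],[[0,1.0,1.2],0],[[0,0,0],0]])

```text
t: 8.45
ee_pos: [462.0, -51.1, 45.4]
orientation: [-2.063, 1.427, -0.51]
ft_force: [0.4, -0.1, -0.3]
width: 52.6
```

```bash
python3 -c "
from st import *
o,M=st();to(-165,9,7.5)
im=get_image('side');cv2.imwrite('pics/side2.png',cv2.resize(im[210:310,220:360,::-1],None,fx=5,fy=5,interpolation=cv2.INTER_CUBIC)[:600])
"
```

```text
t 8.45 q [-0.465  0.616  2.413  2.186  0.633 -1.411] p [462.  -51.1  45.4] r 464.9 az -0.11
[[ 0.357 -0.715  0.601]
 [-0.934 -0.265  0.239]
 [-0.011 -0.647 -0.763]] lean deg 40.31 lean az 0.379 F [ 0.4 -0.1 -0.3]
now [-166.9   10.7   45.4] -> (-165, 9, 7.5) tool cm [0.22 2.3  3.01] rows 0.7594173770411194
```

View pics/side2.png

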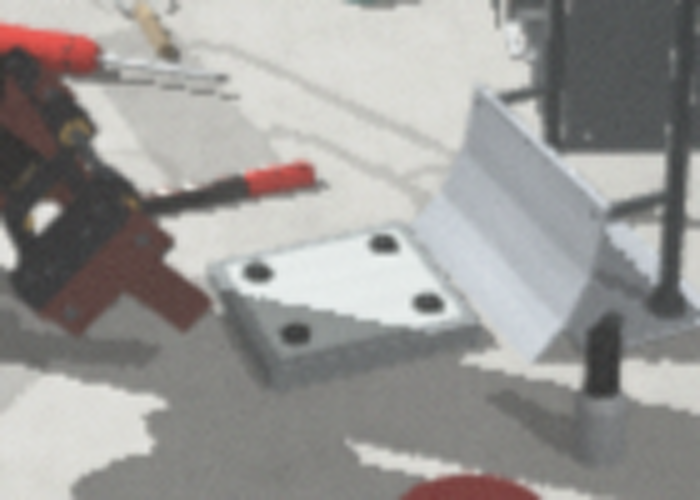

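Run:
```python
from st import *
o=get_obs();M=R.from_rotvec(o['orientation']).as_matrix();p=o['ee_pos']
c=lambda a:np.array(a)/5+[220,210]-.4
for name,xx in (('near finger outer',40),('near inner',27)):
  for px in [(210,300),(185,330),(125,287),(75,332),(18,292),(172,240),(130,205)]:
    # intersect ray with plane tool-x = xx
    uv=c(px);a=px2w('side',uv,0)[0];b=px2w('side',uv,300)[0];d=b-a
    n=M[:,0];t=(xx-(a-p)@n)/(d@n);P=a+t*d
    print(name,px,'tool',(M.T@(P-p)).round(1),'z',P[2].round(1))
```

```text
near finger outer (210, 300) tool [ 40.  -11.6  -8. ] z 59.6
near finger outer (185, 330) tool [40.   8.6 -6.1] z 45.0
near finger outer (125, 287) tool [ 40.    9.1 -52.1] z 79.8
near finger outer (75, 332) tool [ 40.   42.5 -54.9] z 60.2
near finger outer (18, 292) tool [ 40.   42.5 -96.2] z 91.7
near finger outer (172, 240) tool [ 40.  -24.3 -51.5] z 100.9
near finger outer (130, 205) tool [ 40.  -25.3 -84.4] z 126.6
near inner (210, 300) tool [27.  -8.8  2. ] z 50.2
near inner (185, 330) tool [27.  11.8  4. ] z 35.4
near inner (125, 287) tool [ 27.   12.2 -42.7] z 70.7
near inner (75, 332) tool [ 27.   46.2 -45.6] z 50.9
near inner (18, 292) tool [ 27.   46.2 -87.5] z 82.8
near inner (172, 240) tool [ 27.  -21.6 -42.1] z 92.1
near inner (130, 205) tool [ 27.  -22.7 -75.5] z 118.3
```

Call:
arm_command(increments=[[[0.1,1.1,1.5],0],[[0.1,1.1,1.4],0],[[0,0,0],0]])

```text
t: 8.8
ee_pos: [468.6, -52.3, 14.9]
orientation: [-2.059, 1.42, -0.52]
ft_force: [-0.5, 0.4, 0.4]
width: 52.9
```

```bash
python3 -c "
from st import *
o,M=st();to(-142,9,7.5)"
```

```text
t 8.8 q [-0.463  0.719  2.394  2.279  0.694 -1.527] p [468.6 -52.3  14.9] r 471.5 az -0.111
[[ 0.358 -0.708  0.608]
 [-0.934 -0.266  0.239]
 [-0.007 -0.654 -0.757]] lean deg 40.83 lean az 0.375 F [-0.5  0.4  0.4]
now [-161.2    7.2   14.9] -> (-142, 9, 7.5) tool cm [-0.17 -0.97  1.82] rows 0.41366607084048973
```

Call:
arm_command(increments=[[[-0.1,0.4,0.5],0],[[-0.1,0.0,0.3],0],[[0,0,0],0]])

```text
t: 9.1
ee_pos: [472.1, -49.7, 10.1]
orientation: [-2.056, 1.416, -0.526]
ft_force: [0.6, 0.8, 0.2]
width: 52.6
```

```bash
python3 -c "
from st import *
o,M=st();to(-142,9,7.5)"
```

```text
t 9.1 q [-0.452  0.737  2.39   2.306  0.708 -1.548] p [472.1 -49.7  10.1] r 474.8 az -0.105
[[ 0.358 -0.704  0.613]
 [-0.934 -0.267  0.239]
 [-0.005 -0.658 -0.753]] lean deg 41.14 lean az 0.372 F [0.6 0.8 0.2]
now [-157.     8.4   10.1] -> (-142, 9, 7.5) tool cm [-0.06 -0.96  1.19] rows 0.30526423169524597
```

Call:
arm_command(increments=[[[0,0.1,0.5],0],[[0,-0.2,0.4],0],[[0,0,0],0]])

```text
t: 9.4
ee_pos: [478.3, -47.0, 7.2]
orientation: [-2.052, 1.416, -0.531]
ft_force: [0.9, -0.4, 2.2]
width: 53.1
```

```bash
python3 -c "
from st import *
o,M=st();to(-142,9,7.5)"
```

```text
t 9.4 q [-0.436  0.748  2.381  2.327  0.715 -1.552] p [478.3 -47.    7.2] r 480.6 az -0.098
[[ 0.356 -0.702  0.617]
 [-0.934 -0.265  0.238]
 [-0.004 -0.662 -0.75 ]] lean deg 41.42 lean az 0.369 F [ 0.9 -0.4  2.2]
now [-150.2    8.7    7.2] -> (-142, 9, 7.5) tool cm [-0.03 -0.64  0.52] rows 0.16511220577219615
```

Call:
arm_command(increments=[[[0,-0.46,0.39],0],[[0,-0.46,0.39],0],[[0,-0.46,0.39],0],[[0,-0.46,0.39],0],[[0,-0.46,0.39],0],[[0,0,0],0]])

```text
t: 10.0
ee_pos: [509.2, -34.9, 7.7]
orientation: [-2.053, 1.415, -0.53]
ft_force: [-0.6, -0.1, 0.8]
width: 52.7
```

```bash
cat > snap.py <<'E'
from st import *
import sys
o,M=st();print('stand',stand(o['ee_pos']).round(1))
if len(sys.argv)>1:
    im=get_image('side');cv2.imwrite('pics/%s.png'%sys.argv[1],cv2.resize(im[200:310,230:370,::-1],None,fx=5,fy=5,interpolation=cv2.INTER_CUBIC))
E
python3 snap.py s3
```

```text
t 10.0 q [-0.365  0.737  2.332  2.348  0.67  -1.487] p [509.2 -34.9   7.7] r 510.4 az -0.068
[[ 0.357 -0.702  0.616]
 [-0.934 -0.265  0.239]
 [-0.004 -0.661 -0.75 ]] lean deg 41.37 lean az 0.369 F [-0.6 -0.1  0.8]
stand [-117.1    9.     7.7]
```

View pics/s3.png

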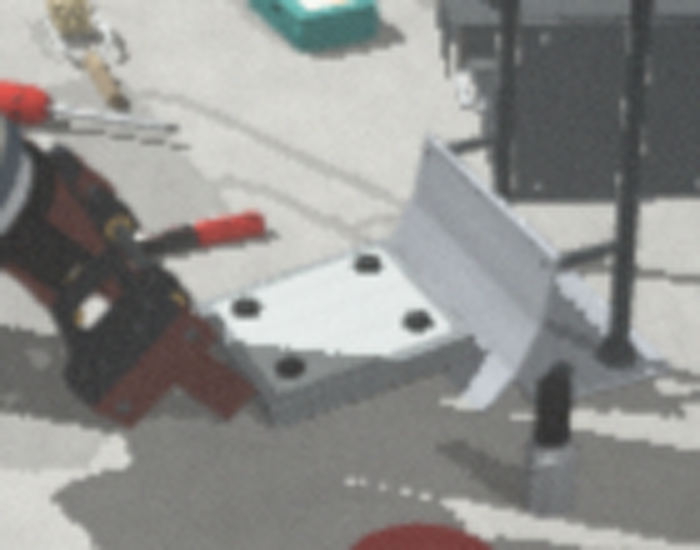

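The panel has moved with the finger, and its far edge is starting to climb at about (470,345). I'll keep pushing.

Call:
arm_command(increments=[[[0,-0.46,0.4],0],[[0,-0.46,0.4],0],[[0,-0.46,0.4],0],[[0,-0.46,0.4],0]])

```text
t: 10.45
ee_pos: [531.1, -25.7, 7.1]
orientation: [-2.053, 1.419, -0.526]
ft_force: [-4.6, -2.0, 2.4]
width: 53.0
```

```bash
python3 snap.py s4
```

```text
t 10.45 q [-0.317  0.733  2.294  2.359  0.634 -1.439] p [531.1 -25.7   7.1] r 531.7 az -0.048
[[ 0.355 -0.705  0.614]
 [-0.935 -0.264  0.238]
 [-0.006 -0.658 -0.753]] lean deg 41.17 lean az 0.37 F [-4.6 -2.   2.4]
stand [-93.4   9.8   7.1]
```

View pics/s4.png

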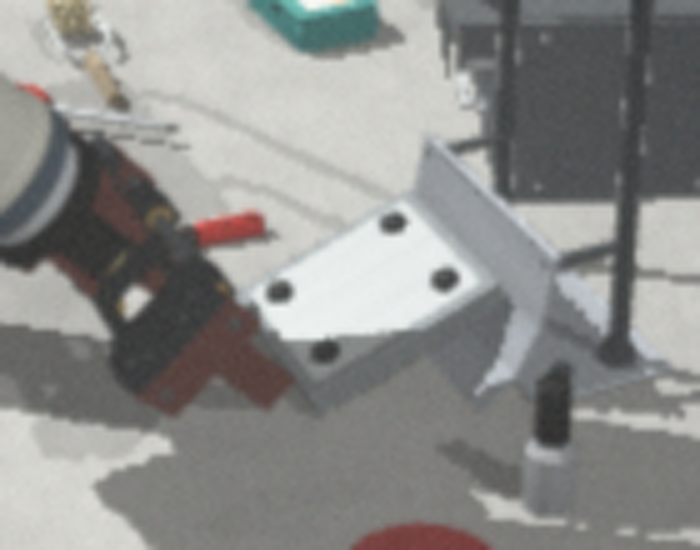

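Call:
arm_command(increments=[[[0,-0.47,0.39],0],[[0,-0.47,0.39],0],[[0,-0.47,0.39],0]])

```text
t: 10.8
ee_pos: [549.0, -18.5, 7.3]
orientation: [-2.054, 1.42, -0.525]
ft_force: [-1.7, -0.7, -0.2]
width: 52.9
```

```bash
python3 snap.py s5
```

```text
t 10.8 q [-0.283  0.731  2.263  2.362  0.605 -1.403] p [549.  -18.5   7.3] r 549.4 az -0.034
[[ 0.356 -0.706  0.613]
 [-0.935 -0.264  0.238]
 [-0.006 -0.657 -0.754]] lean deg 41.1 lean az 0.371 F [-1.7 -0.7 -0.2]
stand [-74.   10.1   7.3]
```

View pics/s5.png

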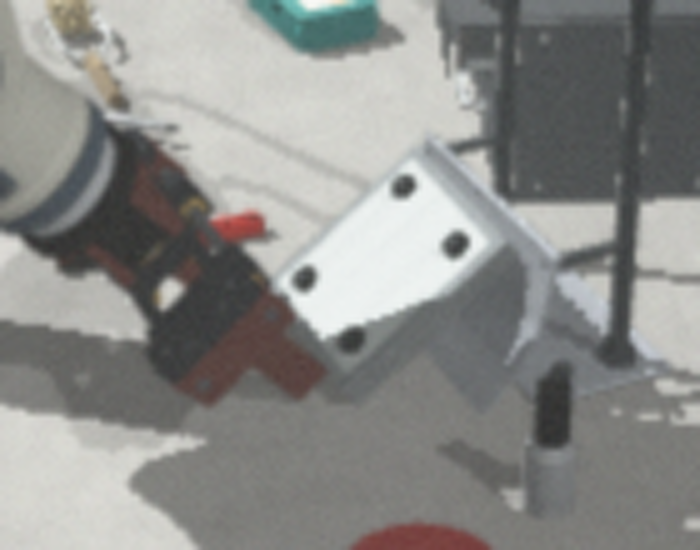

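Call:
arm_command(increments=[[[0,-0.55,0.2],0],[[0,-0.55,0.2],0],[[0,-0.55,0.2],0]])

```text
t: 11.15
ee_pos: [566.9, -12.0, 14.1]
orientation: [-2.054, 1.418, -0.526]
ft_force: [0.3, -0.0, 0.4]
width: 52.7
```

```bash
python3 snap.py s6
```

```text
t 11.15 q [-0.255  0.714  2.233  2.346  0.571 -1.351] p [566.9 -12.   14.1] r 567.0 az -0.021
[[ 0.356 -0.705  0.614]
 [-0.934 -0.265  0.239]
 [-0.006 -0.658 -0.753]] lean deg 41.18 lean az 0.371 F [ 0.3 -0.   0.4]
stand [-55.    9.8  14.1]
```

View pics/s6.png

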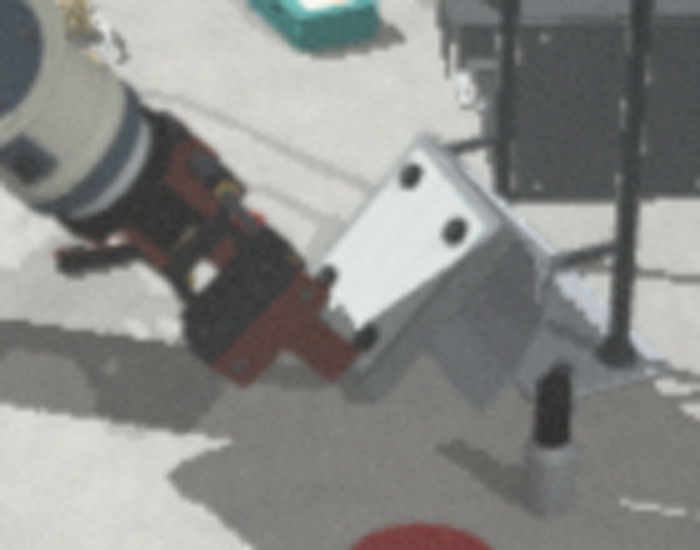

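Call:
arm_command(increments=[[[0,-0.48,0.38],0],[[0,-0.48,0.38],0],[[0,-0.48,0.38],0]])

```text
t: 11.5
ee_pos: [586.4, -5.0, 15.9]
orientation: [-2.053, 1.417, -0.528]
ft_force: [-1.1, 0.2, -2.0]
width: 52.4
```

```bash
python3 snap.py s7
```

```text
t 11.5 q [-0.226  0.713  2.198  2.341  0.542 -1.312] p [586.4  -5.   15.9] r 586.4 az -0.009
[[ 0.356 -0.703  0.615]
 [-0.934 -0.265  0.239]
 [-0.005 -0.66  -0.752]] lean deg 41.27 lean az 0.37 F [-1.1  0.2 -2. ]
stand [-34.3   9.4  15.9]
```

View pics/s7.png

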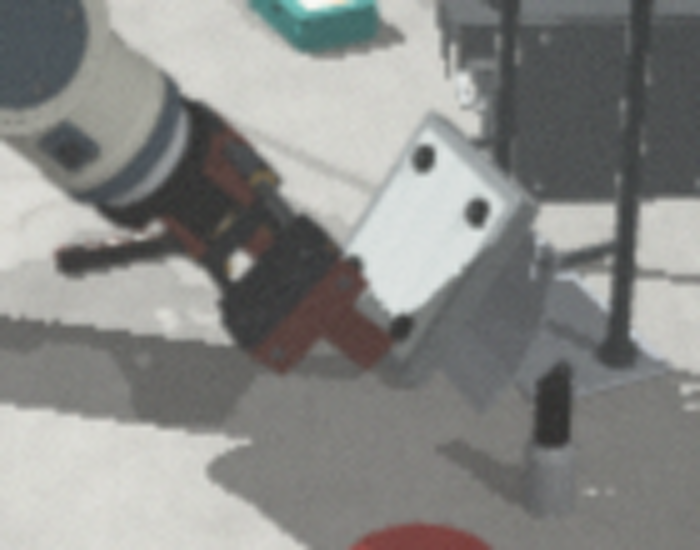

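Call:
arm_command(increments=[[[0,-0.44,0.41],0],[[0,-0.44,0.41],0],[[0,-0.44,0.41],0]])

```text
t: 11.85
ee_pos: [604.8, 2.1, 15.2]
orientation: [-2.053, 1.417, -0.527]
ft_force: [-8.5, -3.0, 4.4]
width: 52.9
```

```bash
python3 snap.py s8
```

```text
t 11.85 q [-0.2    0.718  2.163  2.337  0.517 -1.278] p [604.8   2.1  15.2] r 604.8 az 0.003
[[ 0.357 -0.704  0.615]
 [-0.934 -0.265  0.239]
 [-0.005 -0.659 -0.752]] lean deg 41.25 lean az 0.37 F [-8.5 -3.   4.4]
stand [-14.6   9.4  15.2]
```

View pics/s8.png

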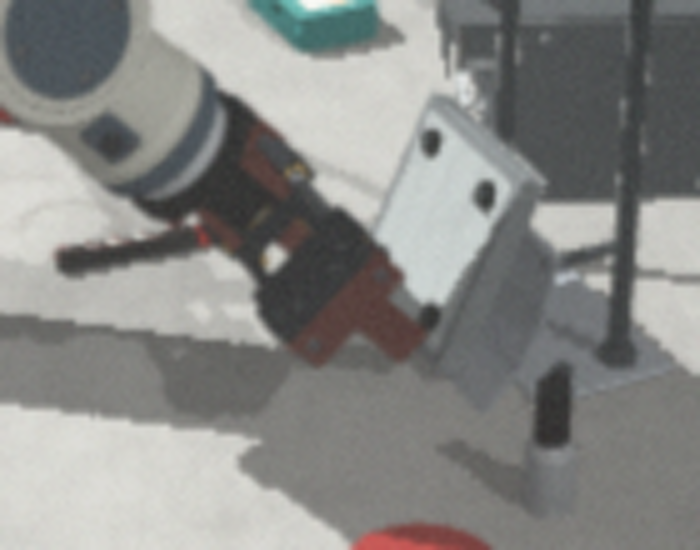

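The panel is leaning at about 63° and the push force has risen to 9 N, so it's fully up. I'll back off and check that it stays.

Call:
arm_command(increments=[[[0,0.4,-0.3],0],[[0,0.8,-0.7],0],[[0,1.5,-1.6],0],[[0,2.2,-2.2],0],[[0,2,-2.2],0]])

```text
t: 12.4
ee_pos: [514.6, -32.6, 23.8]
orientation: [-2.052, 1.408, -0.534]
ft_force: [-0.2, -0.3, 0.2]
width: 52.8
```

```bash
python3 snap.py s9;python3 -c "
from h import *
im=get_image('top');cv2.imwrite('pics/t9.png',cv2.resize(im[140:270,170:370,::-1],None,fx=4,fy=4,interpolation=cv2.INTER_CUBIC))"
```

```text
t 12.4 q [-0.356  0.693  2.331  2.314  0.643 -1.438] p [514.6 -32.6  23.8] r 515.6 az -0.063
[[ 0.361 -0.697  0.62 ]
 [-0.933 -0.268  0.241]
 [-0.002 -0.665 -0.747]] lean deg 41.69 lean az 0.371 F [-0.2 -0.3  0.2]
stand [-111.3    9.3   23.8]
```

View pics/s9.png

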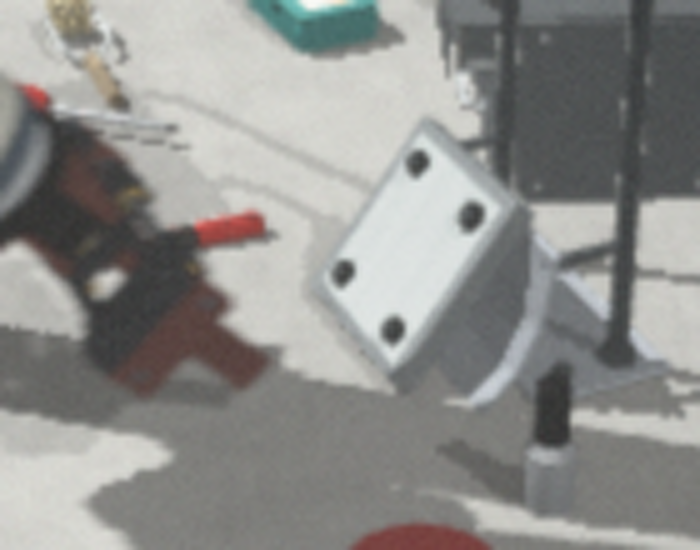

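View pics/t9.png

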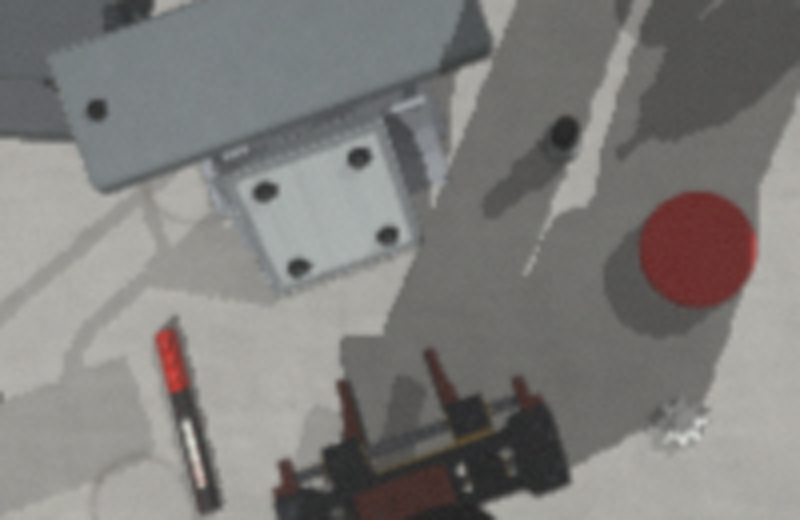

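It slid back somewhat, to about 48°. I'll check whether it has settled.

Call:
arm_command(increments=[[[0,0,0],0],[[0,0,0],0],[[0,0,0],0]])

```text
t: 12.8
ee_pos: [513.5, -33.9, 23.9]
orientation: [-2.049, 1.414, -0.534]
ft_force: [0.4, 0.2, 0.2]
width: 52.9
```

```bash
python3 snap.py s10
```

```text
t 12.8 q [-0.359  0.692  2.333  2.315  0.643 -1.436] p [513.5 -33.9  23.9] r 514.6 az -0.066
[[ 0.356 -0.699  0.62 ]
 [-0.934 -0.264  0.239]
 [-0.003 -0.664 -0.747]] lean deg 41.63 lean az 0.368 F [0.4 0.2 0.2]
stand [-112.8    8.5   23.9]
```

View pics/s10.png

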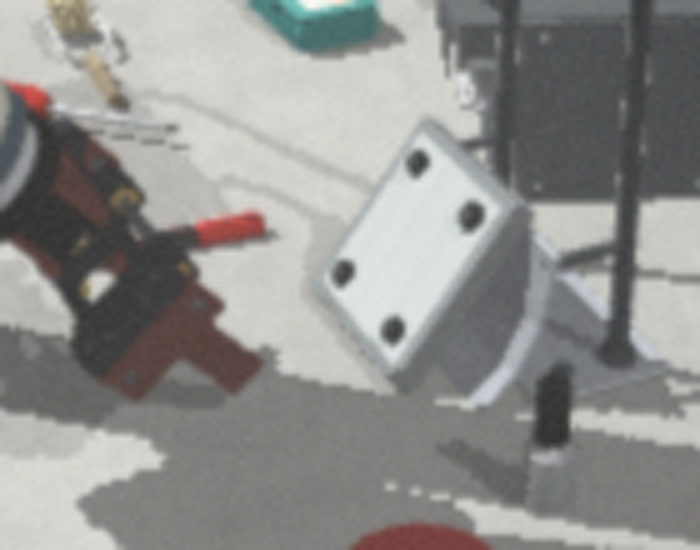

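```bash
cat > fit.py <<'E'
from st import *
feet=np.array([[-38,32],[-38,-32],[38,-32],[38,32]])
def pts(par):
    ax,sy,th,yaw=par  # A-edge midpoint stand x, sy, angle, yaw rel
    ex=np.array([np.cos(th),0,np.sin(th)]);n=np.array([-np.sin(th),0,np.cos(th)]);ey=np.array([0,1,0])
    c,s=np.cos(yaw),np.sin(yaw);Rz=np.array([[c,-s,0],[s,c,0],[0,0,1]])
    A=np.array([ax,sy,0])
    loc=np.array([(60+f[0])*ex+f[1]*ey+20*n for f in feet])@Rz.T+A
    return np.array([W(*l) for l in loc])
def fit(obs):
    def res(par):
        P=pts(par);return np.concatenate([(proj(n,P[idx])-px).ravel() for n,idx,px in obs])
    s=least_squares(res,[-30,9,.9,0]);return s.x,np.abs(s.fun).max()
from scipy.optimize import least_squares
def s5(p):return np.array(p)/5+[230,200]-.4
E
python3 - <<'E'
from fit import *
# order feet: (-38,+32) low-left, (-38,-32) low-right, (38,-32) high-right,(38,32) high-left
so=s5([(342,272),(393,329),(471,216),(417,163)]);to_=tc([(299,267),(387,235),(359,157),(265,191)])
i=[0,1,2,3]
print(fit([('side',i,so),('top',i,to_)]));print(fit([('side',i,so)]))
E
```

```text
(array([-24.425,  10.297,   0.921,   0.012]), np.float64(0.44403977415493046))
(array([-25.423,  11.471,   0.91 ,   0.016]), np.float64(0.12408731205945855))
```

```bash
python3 -c "
from st import *
to(-45,9.5,14.5)"
```

```text
now [-112.7    8.5   23.9] -> (-45, 9.5, 14.5) tool cm [-0.1  -4.44  5.2 ] rows 1.3667975656478784
```

Call:
arm_command(increments=[[[0,-1.3,1.7],0],[[0,-1.4,1.6],0],[[0,-1.3,1.3],0],[[0,-0.7,0.6],0]])

```text
t: 13.25
ee_pos: [581.7, -7.2, 15.9]
orientation: [-2.049, 1.412, -0.534]
ft_force: [-1.5, -0.5, 0.1]
width: 52.8
```

```bash
python3 -c "
from st import *
st();to(-17.5,9.5,14)"
```

```text
t 13.25 q [-0.236  0.715  2.21   2.351  0.56  -1.334] p [581.7  -7.2  15.9] r 581.7 az -0.012
[[ 0.357 -0.699  0.62 ]
 [-0.934 -0.265  0.24 ]
 [-0.003 -0.665 -0.747]] lean deg 41.66 lean az 0.369 F [-1.5 -0.5  0.1]
now [-39.5   9.   15.9] -> (-17.5, 9.5, 14) tool cm [-0.05 -1.52  1.61] rows 0.4416820851543591
```

Call:
arm_command(increments=[[[0,-0.4,0.4],0],[[0,-0.4,0.4],0],[[0,-0.35,0.33],0],[[0,-0.1,0.1],0],[[0,0,0],0]])

```text
t: 13.75
ee_pos: [598.1, 0.3, 14.4]
orientation: [-2.052, 1.411, -0.531]
ft_force: [-0.6, 0.1, 0.3]
width: 52.7
```

```bash
python3 snap.py s11
```

```text
t 13.75 q [-0.209  0.721  2.178  2.349  0.536 -1.304] p [598.1   0.3  14.4] r 598.1 az 0.001
[[ 0.359 -0.699  0.618]
 [-0.933 -0.266  0.24 ]
 [-0.003 -0.663 -0.748]] lean deg 41.55 lean az 0.371 F [-0.6  0.1  0.3]
stand [-21.5  10.2  14.4]
```

View pics/s11.png

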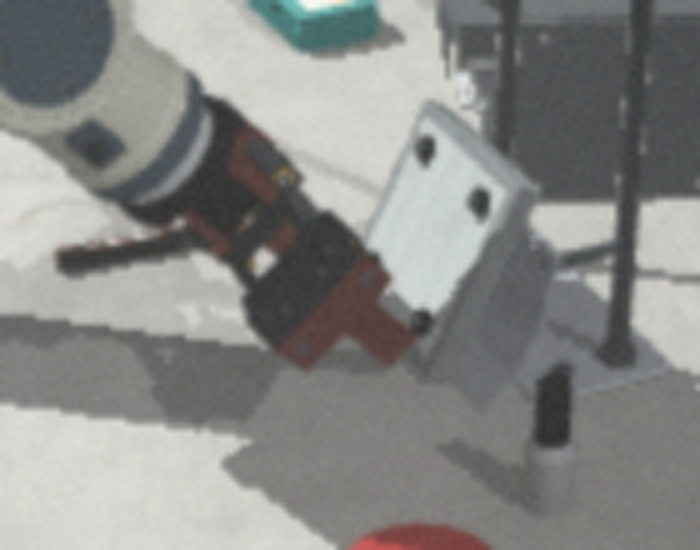

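Call:
arm_command(increments=[[[0,-0.2,0.2],0],[[0,-0.15,0.15],0],[[0,0,0],0],[[0,0.08,-0.07],0],[[0,0.08,-0.07],0],[[0,0.15,-0.13],0]])

```text
t: 14.4
ee_pos: [597.5, 0.0, 13.4]
orientation: [-2.053, 1.414, -0.53]
ft_force: [-0.6, -0.4, -1.7]
width: 52.9
```

```bash
python3 snap.py s12
```

```text
t 14.4 q [-0.209  0.722  2.178  2.35   0.534 -1.304] p [597.5   0.   13.4] r 597.5 az 0.0
[[ 0.358 -0.701  0.617]
 [-0.934 -0.266  0.239]
 [-0.004 -0.661 -0.75 ]] lean deg 41.41 lean az 0.371 F [-0.6 -0.4 -1.7]
stand [-22.1  10.1  13.4]
```

View pics/s12.png

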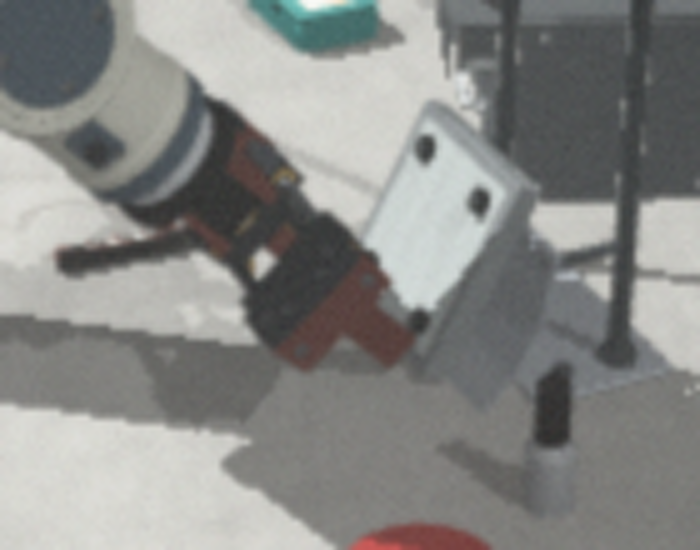

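Call:
arm_command(increments=[[[0,-0.3,0.3],0],[[0,-0.3,0.25],0],[[0,-0.1,0.1],0],[[0,0.2,0.04],0],[[0,0.3,0.08],0],[[0,0.3,0.05],0],[[0,0.5,-0.3],0],[[0,0.7,-0.6],0],[[0,0,0],0]])

```text
t: 15.35
ee_pos: [585.9, -4.5, 7.2]
orientation: [-2.05, 1.417, -0.531]
ft_force: [-0.4, -0.6, 2.2]
width: 52.8
```

```bash
python3 snap.py s13
```

```text
t 15.35 q [-0.225  0.736  2.198  2.373  0.562 -1.347] p [585.9  -4.5   7.2] r 585.9 az -0.008
[[ 0.355 -0.701  0.618]
 [-0.935 -0.263  0.238]
 [-0.004 -0.662 -0.749]] lean deg 41.48 lean az 0.368 F [-0.4 -0.6  2.2]
stand [-34.6  10.    7.2]
```

View pics/s13.png

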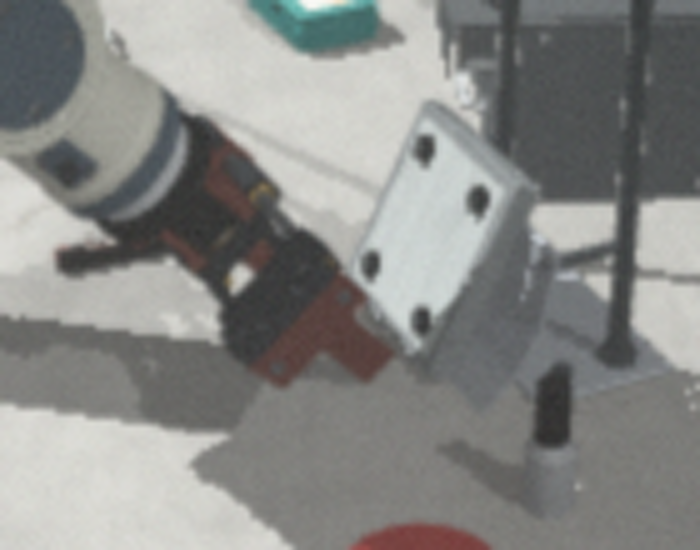

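```bash
python3 - <<'E'
from ik import *
np.set_printoptions(precision=2,suppress=True)
for P in [(-100,10,60),(-70,10,150),(10,10,185),(72,10,105),(60,10,130),(0,10,120),(-60,10,110),(-120,10,160)]:
    print(P,check(W(*P),np.radians(41.5),.37))
E
python3 -c "
from st import *
to(-90,10,20)"
```

```text
(-100, 10, 60) (array([-0.33,  0.58,  2.32,  0.56]), np.float64(0.3188284930812905))
(-70, 10, 150) (array([-0.28,  0.35,  2.26,  0.42]), np.float64(0.07944817253541725))
(10, 10, 185) (array([-0.17,  0.35,  2.11,  0.35]), np.float64(-0.03565989555986496))
(72, 10, 105) (array([-0.11,  0.56,  2.01,  0.32]), np.float64(0.09596046769104008))
(60, 10, 130) (array([-0.12,  0.5 ,  2.03,  0.32]), np.float64(0.055209118153264236))
(0, 10, 120) (array([-0.18,  0.48,  2.15,  0.38]), np.float64(0.1204639522587764))
(-60, 10, 110) (array([-0.26,  0.46,  2.26,  0.45]), np.float64(0.17839001081137876))
(-120, 10, 160) (array([-0.37,  0.29,  2.34,  0.47]), np.float64(0.05534264806396801))
now [-34.3   9.9   7.2] -> (-90, 10, 20) tool cm [-0.01  3.33 -4.65] rows 1.14313492595838
```

Call:
arm_command(increments=[[[0,0.7,-0.8],0],[[0,1.5,-1.8],0],[[0,1.2,-2.2],0],[[0,-2.0,-2.0],0],[[0,-2.5,-2.5],0],[[0,-2.5,-2.3],0],[[0,-2.5,-2.0],0]])

```text
t: 16.1
ee_pos: [535.0, -22.2, 145.2]
orientation: [-2.056, 1.431, -0.514]
ft_force: [1.0, 1.3, -0.8]
width: 52.5
```

```bash
python3 snap.py s14;python3 -c "
from st import *
to(15,10,175)"
```

```text
t 16.1 q [-0.301  0.348  2.285  1.749  0.425 -0.724] p [535.  -22.2 145.2] r 535.5 az -0.042
[[ 0.352 -0.714  0.605]
 [-0.936 -0.26   0.237]
 [-0.012 -0.65  -0.76 ]] lean deg 40.54 lean az 0.373 F [ 1.   1.3 -0.8]
stand [-88.5  11.6 145.2]
now [-86.1  10.6 149.6] -> (15, 10, 175) tool cm [-0.04 -9.31  4.69] rows 2.0844550550061838
```

View pics/s14.png

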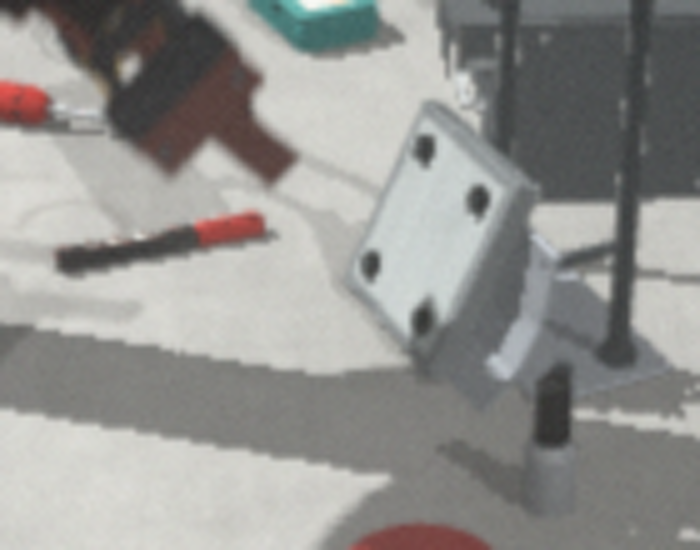

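Run:
```python
from fit import *
i=[0,1,2,3]
x,e=fit([('side',i,s5([(371,266),(423,320),(478,200),(424,149)]))]);print(x,np.degrees(x[2]),e)
th=x[2];A=np.array([x[0],0]);C=A+120*np.array([np.cos(th),np.sin(th)]);print('C',C,"C'",C+16*np.array([-np.sin(th),np.cos(th)]))
```

```text
[ 0.043 13.455  1.129  0.018] 64.7146424078447 0.33168768957466455
C [ 51.298 108.503] C' [ 36.831 115.337]
```

```bash
python3 -c "
from st import *
to(17,12,178)"
```

```text
now [-86.1  10.6 149.6] -> (17, 12, 178) tool cm [-0.24 -9.65  4.59] rows 2.1385606763397407
```

Call:
arm_command(increments=[[[-0.1,-3.0,1.4],0],[[-0.1,-3.2,1.5],0],[[0,-2.7,1.4],0],[[0,-0.5,0.2],0]])

```text
t: 16.55
ee_pos: [631.2, 14.1, 179.8]
orientation: [-2.051, 1.431, -0.523]
ft_force: [-1.0, 1.1, -1.7]
width: 52.7
```

```bash
python3 -c "
from st import *
st();to(17,12,178);to(73,12,108)"
```

```text
t 16.55 q [-0.158  0.362  2.096  1.455  0.335 -0.276] p [631.2  14.1 179.8] r 631.3 az 0.022
[[ 0.348 -0.711  0.611]
 [-0.937 -0.258  0.234]
 [-0.009 -0.654 -0.756]] lean deg 40.87 lean az 0.366 F [-1.   1.1 -1.7]
now [ 14.3  11.3 179.8] -> (17, 12, 178) tool cm [-0.08 -0.08  0.31] rows 0.06660345767379688
now [ 14.3  11.3 179.8] -> (73, 12, 108) tool cm [-0.07  0.27  9.27] rows 1.8552366442453636
```

Call:
arm_command(increments=[[[0,0,2.3],0],[[0,0,2.5],0],[[0,0,2.5],0],[[0,0,1.6],0],[[0,0,0],0]])

```text
t: 17.05
ee_pos: [685.1, 35.2, 108.7]
orientation: [-2.055, 1.43, -0.522]
ft_force: [0.2, 0.8, 0.1]
width: 52.7
```

```bash
python3 snap.py s15;python3 -c "
from st import *
to(73,12,108)"
```

```text
t 17.05 q [-0.099  0.554  2.006  1.811  0.306 -0.603] p [685.1  35.2 108.7] r 686.0 az 0.051
[[ 0.35  -0.712  0.609]
 [-0.937 -0.261  0.233]
 [-0.007 -0.652 -0.758]] lean deg 40.72 lean az 0.366 F [0.2 0.8 0.1]
stand [ 72.2  11.7 108.7]
now [ 71.6  11.7 109.2] -> (73, 12, 108) tool cm [-0.03 -0.02  0.18] rows 0.03723334955911316
```

View pics/s15.png

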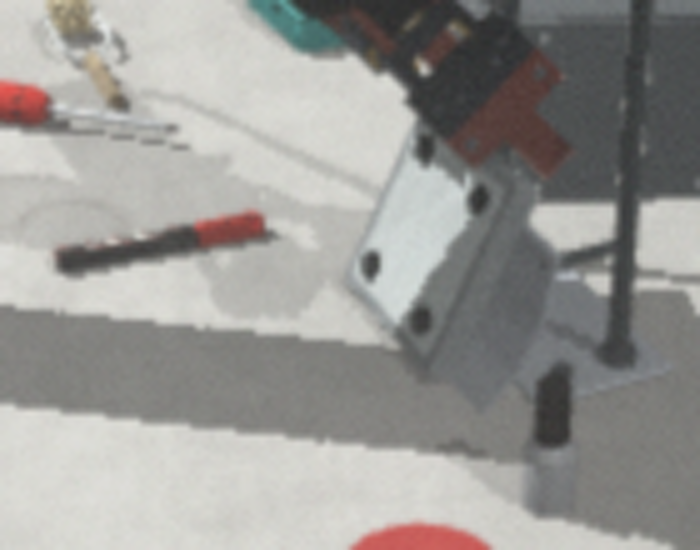

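The fingers hook behind the top edge, with the tip at about (560,160). I'll pull slowly towards the robot along the arc.

Call:
arm_command(increments=[[[0,0.36,-0.5],0],[[0,0.36,-0.5],0],[[0,0.36,-0.5],0],[[0,0.36,-0.5],0]])

```text
t: 17.5
ee_pos: [659.4, 25.2, 117.6]
orientation: [-2.054, 1.429, -0.524]
ft_force: [0.3, -0.1, 0.6]
width: 52.1
```

```bash
python3 snap.py s16
```

```text
t 17.5 q [-0.125  0.515  2.059  1.826  0.323 -0.641] p [659.4  25.2 117.6] r 659.9 az 0.038
[[ 0.35  -0.71   0.611]
 [-0.937 -0.261  0.233]
 [-0.007 -0.654 -0.757]] lean deg 40.83 lean az 0.365 F [ 0.3 -0.1  0.6]
stand [ 44.7  11.5 117.6]
```

View pics/s16.png

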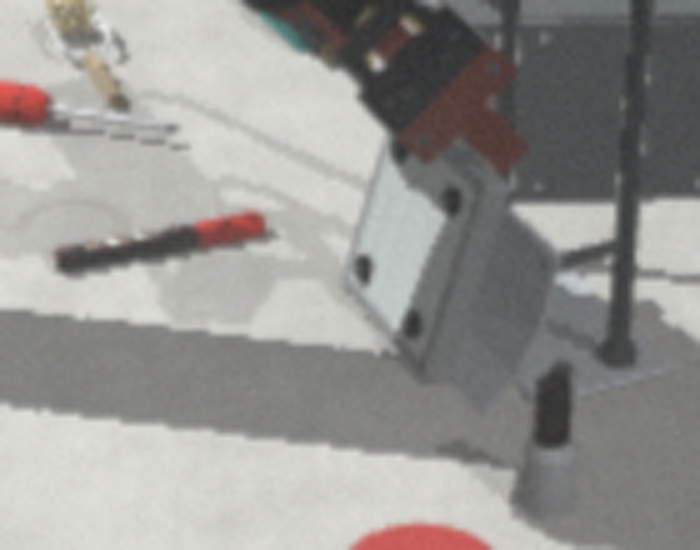

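Call:
arm_command(increments=[[[0,0.48,-0.44],0],[[0,0.48,-0.44],0],[[0,0.48,-0.44],0],[[0,0.48,-0.42],0]])

```text
t: 17.95
ee_pos: [632.0, 14.8, 118.9]
orientation: [-2.054, 1.43, -0.525]
ft_force: [0.7, -0.3, 0.3]
width: 52.8
```

```bash
python3 snap.py s17
```

```text
t 17.95 q [-0.155  0.489  2.115  1.871  0.346 -0.716] p [632.   14.8 118.9] r 632.2 az 0.023
[[ 0.349 -0.711  0.611]
 [-0.937 -0.261  0.232]
 [-0.006 -0.654 -0.757]] lean deg 40.81 lean az 0.363 F [ 0.7 -0.3  0.3]
stand [ 15.4  11.6 118.9]
```

View pics/s17.png

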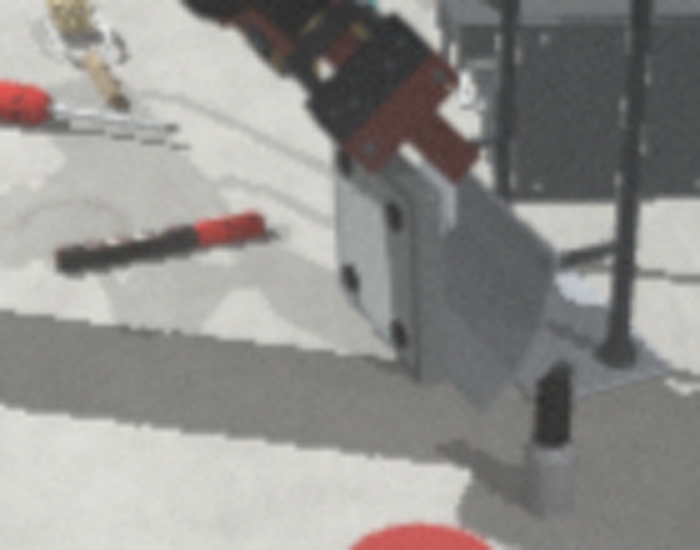

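Call:
arm_command(increments=[[[0,0.5,-0.42],0],[[0,0.5,-0.42],0],[[0,0.5,-0.42],0]])

```text
t: 18.3
ee_pos: [611.5, 7.4, 118.1]
orientation: [-2.055, 1.431, -0.524]
ft_force: [-0.2, -0.3, -0.3]
width: 52.5
```

```bash
python3 snap.py s18
```

```text
t 18.3 q [-0.179  0.474  2.155  1.902  0.365 -0.772] p [611.5   7.4 118.1] r 611.5 az 0.012
[[ 0.349 -0.711  0.61 ]
 [-0.937 -0.261  0.232]
 [-0.006 -0.653 -0.758]] lean deg 40.75 lean az 0.364 F [-0.2 -0.3 -0.3]
stand [ -6.4  12.  118.1]
```

View pics/s18.png

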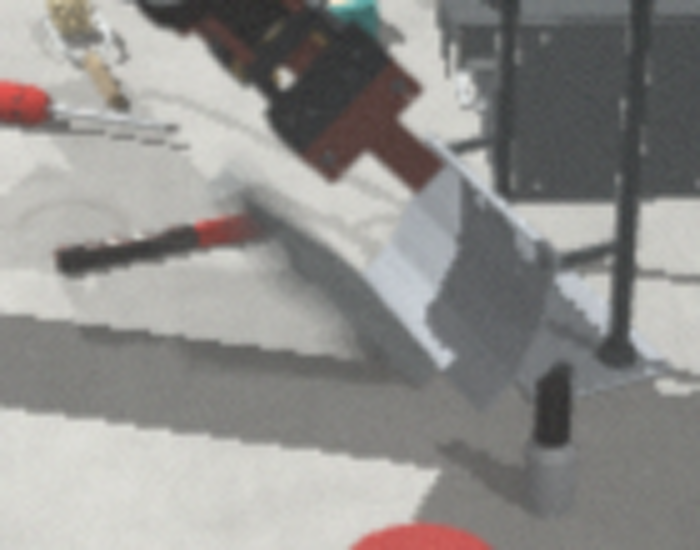

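The panel is mid-fall towards the robot. I'll raise the gripper clear and look.

Call:
arm_command(increments=[[[0,0,-1],0],[[0,-1,-2.5],0],[[0,-1.5,-3],0],[[0,0,-4.5],0],[[0,0,-4.5],0],[[0,0,-4.5],0],[[0,0,-2],0],[[0,0,0],0]])

```text
t: 19.15
ee_pos: [488.8, -39.3, 304.1]
orientation: [-2.06, 1.437, -0.521]
ft_force: [0.1, 0.1, 0.0]
width: 52.8
```

```bash
python3 snap.py s19;python3 -c "
from h import *
im=get_image('top');cv2.imwrite('pics/t19.png',cv2.resize(im[140:270,170:370,::-1],None,fx=4,fy=4,interpolation=cv2.INTER_CUBIC))"
```

```text
t 19.15 q [-0.387 -0.07   2.23   0.87   0.613  0.193] p [488.8 -39.3 304.1] r 490.4 az -0.08
[[ 0.347 -0.717  0.605]
 [-0.938 -0.262  0.228]
 [-0.005 -0.647 -0.763]] lean deg 40.28 lean az 0.361 F [0.1 0.1 0. ]
stand [-137.7   12.2  304.1]
```

View pics/s19.png

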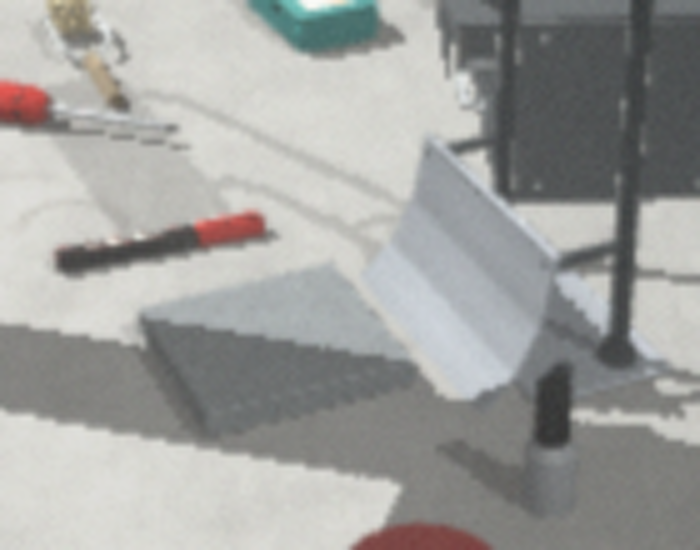

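View pics/t19.png

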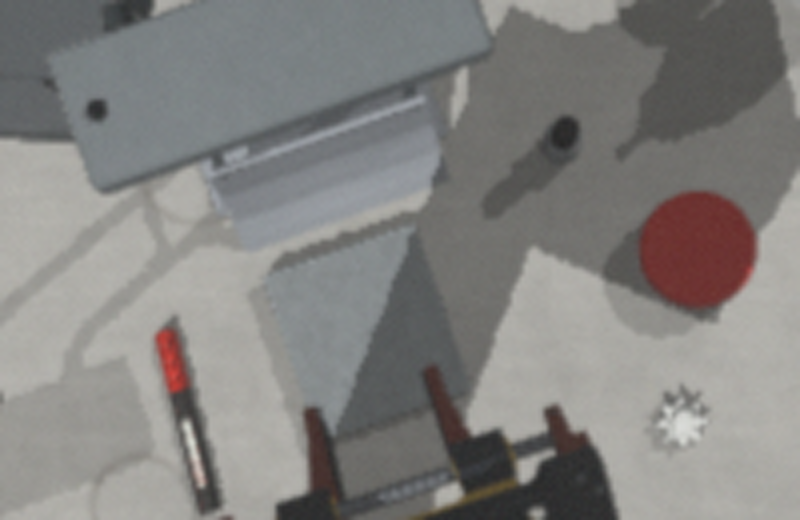

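Run:
```python
from fit import *
P=px2w('side',s5([(142,318),(332,265),(416,360),(205,417)]),20)
print(np.array([stand(p) for p in P]).round(1))
print([np.linalg.norm(P[i]-P[(i+1)%4]).round(1) for i in range(4)])
P=px2w('top',tc([(266,275),(416,226)]),20);print(np.array([stand(p) for p in P]).round(1))
im=get_image('side');cv2.imwrite('pics/s20.png',cv2.resize(im[245:300,245:330,::-1],None,fx=8,fy=8,interpolation=cv2.INTER_CUBIC))
```

```text
[[-143.2   59.5   20. ]
 [ -24.    67.    20. ]
 [ -22.   -39.2   20. ]
 [-144.3  -41.3   20. ]]
[np.float64(119.4), np.float64(106.2), np.float64(122.3), np.float64(100.8)]
[[-23.4  64.9  20. ]
 [-25.4 -42.5  20. ]]
```

View pics/s20.png

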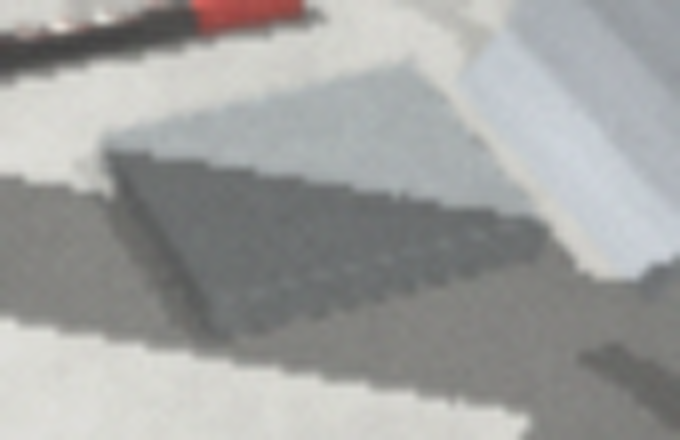

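```bash
python3 -c "
from workcell import *
print(close_job())"
```

```text
the job is handed in; nothing more can be done
None
```

The panel now lies flat on its four feet, finished face up, in front of the stand. I handed the job in at about 19 s of the 45 s allowed.

**What I did**
- **Tilting the tool:** moves can only turn the tool about its own axis. I got the roughly 41° lean needed to clear the lamp by driving the arm against its reach limit.
- **Pushing up:** I pushed the panel's near edge, then its lower feet, until it climbed the backrest.
- **Slip on release:** when I first let go it slid back to about 53°. I pushed it up again and lowered the fingers before backing off, and it stayed leaning at about 65°, touching nothing.
- **Tipping over:** I hooked both fingers behind the top edge and pulled it past upright. It dropped the last part freely rather than being lowered by the gripper.

**Last checks**
- **Panel:** its corners match a flat top face 20 mm above the table (16 mm panel plus 4 mm feet). The edge nearest the stand is about 24 mm in front of the toe, and the two cameras agree on that to 1–2 mm. Two sides measured 101 and 106 mm against the true 110 mm, because that corner is blurred by shadow.
- **Other items:** the tin, bottle, marker and star knob look unmoved in the pictures; I compared these by eye only.
- **Robot:** the gripper was about 300 mm above the table with zero measured force. The highest wrist force I saw between moves was about 10 N.

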